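# Rake sawn tubes into rows on the draining tray

### The job

The short aluminium tubes have just been sawn and rinsed and lie scattered on the draining tray; their ends are still sharp, so don't touch them with the gripper. Take the rake off its rest and comb the tubes with it up against the tray's high edge, so that all six lie flat on the tray, parallel to that edge and close together in rows. Then put the rake back as it was, handle across its rest, and leave the other things around where they stand.

Things in the scene. Friction and masses are not known exactly. Their poses are not given: they have to be found in the camera images.
- tray: Dark grey draining tray fixed to the counter, flat floor 8 mm above it. Origin: on the counter under the middle of the field where the tubes lie; z up, x along its one high edge, y towards that edge. The -y edge, at y = -150 mm, is open. Side lips 6 mm above the floor, inner faces at x = -123 and +208 mm. At the start the tubes lie within x = +-113 and y = -110 to +110 mm
- tray_edge (a point): on the tray floor at the foot of the high edge's inner face, middle of the field (y = +140 mm, x = 0 in the tray's frame). The high edge is 10 mm thick and rises 25 mm above the floor, 33 mm above the counter
- rest: Bent-rod rest for the rake's handle, fixed to the counter: a crossbar with its top 51 mm high, between two uprights 46 mm apart inside, flaring to 66 mm at 85 mm height; foot plate 80 x 60 mm. Origin: on the counter under the middle of the crossbar; x along the crossbar, z up. The handle lies over it along y, the rake's head on the -y side, about 165 mm from the rest
- rake: Steel rake, about 0.3 kg. Head: comb plate 220 mm wide, 4 mm thick, 52 mm high, with 11 flat tines (12 mm wide, 9 mm gaps, 28 mm long) straight down. Origin: midway along the head at the tine tips (z = 0); x along the head, z up, y from head to butt. The level handle ends at y = 220 mm. It starts standing on its tine tips on the counter, handle level across the rest
- rake_grip (a point): where to hold the rake: on the handle's centre line, 65 mm from the head, 62 mm above the tine tips. The wooden handle is 24 mm wide (along the rake's x), 22 mm thick, bare from 36 to 220 mm behind the head; a socket 32 mm wide and 76 mm high joins it to the head. Gripped firmly (40 N) from above across its width it stays level; the centre of mass is about 40 mm nearer the head
- tube0: One of six like square aluminium tubes, 14 x 14 x 90 mm, 26 g, lying flat on the draining tray. Origin: its centre; x along its length
- tube1: One of six like square aluminium tubes, 14 x 14 x 90 mm, 26 g, lying flat on the draining tray. Origin: its centre; x along its length
- tube2: One of six like square aluminium tubes, 14 x 14 x 90 mm, 26 g, lying flat on the draining tray. Origin: its centre; x along its length
- tube3: One of six like square aluminium tubes, 14 x 14 x 90 mm, 26 g, lying flat on the draining tray. Origin: its centre; x along its length
- tube4: One of six like square aluminium tubes, 14 x 14 x 90 mm, 26 g, lying flat on the draining tray. Origin: its centre; x along its length
- tube5: One of six like square aluminium tubes, 14 x 14 x 90 mm, 26 g, lying flat on the draining tray. Origin: its centre; x along its length
- soap: Bystander: pump bottle of soap, 54 mm across and 155 mm tall, standing on the far margin of the draining tray, 160 to 175 mm from the middle line of the tubes (+x in the tray's frame). Origin: centre of its foot
- jar: Bystander: glass jar with steel cap, 80 mm across, 105 mm tall, on the counter. Origin: centre of its foot
- brush: Bystander: wooden scrubbing brush, 110 x 46 x 38 mm, lying on its bristles. Origin: centre of its underside
- mug: Bystander: white mug, 76 mm across, 90 mm tall. Origin: centre of its foot
- file: Bystander: flat file with wooden handle, 245 mm long, 24 mm high, lying on the counter. Origin: under the middle of it, long axis x
- can: Bystander: steel can, 66 mm across, 115 mm tall. Origin: centre of its foot
Not all that is in view belongs to the job. Leave any brown or green look-alike of the rest alone.

How it is judged (in metres and radians):
On the way, in this order (a step that is already met when the one before it is completed fails the run):
1. the rake is lifted off its rest (height (world z) of rake above 0.015 m), for 0.2 s.
2. all six tubes are combed into rows along the high edge (angle between the x axis of each of tube0, tube1, tube2, tube3, tube4, tube5 and the x axis of tray, either way round below 0.1 rad and y of tube0 in the frame of tray between 0.08 and 0.14 m and x of tube0 in the frame of tray between -0.13 and 0.215 m and z of tube0 in the frame of tray between 0.01 and 0.02 m and y of tube1 in the frame of tray between 0.08 and 0.14 m and x of tube1 in the frame of tray between -0.13 and 0.215 m and z of tube1 in the frame of tray between 0.01 and 0.02 m and y of tube2 in the frame of tray between 0.08 and 0.14 m and x of tube2 in the frame of tray between -0.13 and 0.215 m and z of tube2 in the frame of tray between 0.01 and 0.02 m and y of tube3 in the frame of tray between 0.08 and 0.14 m and x of tube3 in the frame of tray between -0.13 and 0.215 m and z of tube3 in the frame of tray between 0.01 and 0.02 m and y of tube4 in the frame of tray between 0.08 and 0.14 m and x of tube4 in the frame of tray between -0.13 and 0.215 m and z of tube4 in the frame of tray between 0.01 and 0.02 m and y of tube5 in the frame of tray between 0.08 and 0.14 m and x of tube5 in the frame of tray between -0.13 and 0.215 m and z of tube5 in the frame of tray between 0.01 and 0.02 m), for 0.2 s.
At the end, for the whole second after the job is handed in: All six tubes lie flat on the tray floor, within 0.10 rad of parallel to the high edge, centres within 60 mm of its inner face. The rake stands level on its tine tips on the counter (within 8 mm, 0.10 rad), handle across its rest, head 115 to 195 mm from it. All is at rest (all of step 2 and y of rake in the frame of rest between -0.195 and -0.115 m and x of rake_grip in the frame of rest between -0.045 and 0.045 m and height (world z) of rake below 0.008 m and height (world z) of rake_grip above 0.056 m and angle between rake's own z axis and vertical below 0.1 rad and linear speed of each of tube0, tube1, tube2, tube3, tube4, tube5, rake below 0.02 m/s); the robot touches nothing.
It fails at once if the gripper or arm touches a tube (contact force between any of the fingers, the arm and tube0 above 0.5 N or contact force between any of the fingers, the arm and tube1 above 0.5 N or contact force between any of the fingers, the arm and tube2 above 0.5 N or contact force between any of the fingers, the arm and tube3 above 0.5 N or contact force between any of the fingers, the arm and tube4 above 0.5 N or contact force between any of the fingers, the arm and tube5 above 0.5 N).
It fails at once if a bystander is shoved more than 30 mm (distance of any of soap, jar, brush, mug, file, can from where it was at the start of the episode above 0.03 m).
It fails at once if a standing bottle, jar, can or mug is tipped (angle between any of soap, jar, mug, can's own z axis and vertical above 0.35 rad).
It also fails if it takes over 53 s, if anything falls off the work surface, if the arm or the gripper's body presses on something with over 40 N, if the wrist force passes 120 N, or if a joint passes its speed limit or range.

### The arm

A 7-joint arm with a two-finger parallel gripper is mounted at the origin on the work surface. World frame = base frame: x ahead of the robot, y to its left, z up, the work surface at z = 0. Lengths are in mm, angles in rad, forces in N, time in s.
With the tool pointing down it reaches from about 400 to 900 mm from the base axis. Payload 5.6 kg.
Tool frame: the origin (TCP) lies midway between the tips of the shut fingers; the grasp point (between the pads) lies 19 mm behind it; x points along the fingers, y is the direction in which the jaws open and shut, and the axes are right-handed (so a half turn about x gives the same grasp; the last joint's range is limited). The gripper opens to 92 mm and grips with 3 to 60 N. Pads are 20 mm wide; open, the fingers measure 128 mm over their backs; the gripper's body (75 mm by 189 mm) begins 69 mm behind the grasp point.
Start: joints at [-1.382, 0.468, -0.012, 1.603, 0.006, 1.071, -0.056], TCP at [149.366, 632.613, 214.592] pointing down, gripper open.
Joint ranges: [-2.53, 2.53], [-0.31, 2.02], [-1.57, 1.55], [0.28, 2.44], [-1.29, 4.43], [0.15, 1.84], [-2.92, 2.92]. Speed limits (rad/s): [2.57, 2.57, 3.14, 3.14, 3.14, 3.14, 3.14].

### API

Orientations are given as a rotation vector (axis times angle).
In Python, from cell import robot, grip, kin, viewer gives the robot as it stands. Calls block until the motion is done:
- robot.movep(position, orientation): joint-space move of the TCP to a pose.
- robot.servo_line(position, feed=150, rotation=None): straight line of the TCP; rotation=None keeps the orientation; feed is the mean speed in mm/s.
- robot.goto_joints(angles): joint-space move.
- grip(opening, newtons=None): opening from 0.0 (shut) to 1.0 (fully open); newtons is the grip in N (None keeps the last); returns when the fingers have stopped.
- robot.hold(seconds).
- kin.ik(position, orientation): joint angles nearest the present ones, or None.
- robot.observe(): the state.
- viewer.read_camera(name): name is "side" or "top" or "wrist"; returns the picture (400x640x3 uint8, red, green, blue); there is no depth.
- viewer.camera_info(name): a dict with "camera_matrix" (3x3 intrinsics, pixels), "R" (3x3) and "t" (3): a world point X has camera coordinates R X + t. Camera axes: x right, y down, z forward; pixel columns grow to the right and rows downward; lengths in mm; the calibration is good to about 2 mm. A picture is of the moment at which its call begins: read the wrist's pose just before it. camera_info takes no time and is no camera call; for the wrist camera it gives the pose at the moment of the call.
A pose or a line that the arm cannot do raises robot.IKError and nothing moves.
- robot.job_done(): hands the job in, once; it reports no verdict.
Trained networks look in the newest picture that a camera, given by its name, has taken for a name from the list of things; names that differ only in an ending like _2 or _b are one class to them, and where a whole thing is asked for, a point or a joint stands for the part that bears it (a point fixed in the world has none). Each returns a list of dicts, best first, with "confidence" (0 to 1); they miss things now and then, are a little off and sometimes report something else, mostly with a low value. They report only what shows in the picture. A call takes as long as a camera call. They do not tell look-alikes from the thing itself.
- viewer.silhouettes(name, camera): "mask" (400x640 bool, what is visible of it).
- viewer.pinpoint(name, camera): "at" ([x, y, z] in mm, in the coordinates of the camera as it stood for that picture, good to about 4 mm: a listed point, or the origin of a listed thing).
The state is a dict: "t": time; "joints": joint angles; "joint_velocities": joint speeds; "joint_torque": joint torques, N m; "tcp_pos": TCP position; "tcp_rot": TCP orientation; "contact_force": force on the tool from outside, world axes, zero at the start; "wrist_torque": the same for the moment, N m; "grip_width": opening from 0.0 (shut) to 1.0 (fully open).
Only numpy, scipy, OpenCV 4.12 (cv2) and the standard library are available. Lean on these libraries where they do the work, as an engineer would, in place of code of your own. Each camera call takes 0.05 s, during which the arm holds its last target.

## Working session

There is one attempt and no reset: what is moved stays moved. The work goes in short steps, each a Python script; the robot and the scene stay as the last script left them, time stands still between calls to the robot, and variables do not carry over. Pictures are saved under pics/ and viewed, and the job is handed in when it is done.

```bash
ls; mkdir -p pics; python3 - <<'E'
from cell import robot, grip, kin, viewer
import cv2,numpy as np
s=robot.observe();print(s['t'],s['tcp_pos'],s['tcp_rot'],s['grip_width'])
for c in ['side','top','wrist']:
    im=viewer.read_camera(c);cv2.imwrite(f'pics/a_{c}.png',im[:,:,::-1])
    i=viewer.camera_info(c);print(c,np.round(i['camera_matrix'],1).tolist(),np.round(i['R'],3).tolist(),np.round(i['t'],1).tolist())
E
```

```text
pics
0.0 [149.24125336 632.02519332 213.63234323] [ 0.18060243  1.56321328 -0.18341222] 0.9948219649970474
side [[409.2, 0.0, 323.2], [0.0, 409.2, 197.8], [0.0, 0.0, 1.0]] [[0.73, -0.684, 0.006], [-0.466, -0.503, -0.728], [0.5, 0.528, -0.686]] [-428.4, 249.2, 836.1]
top [[398.2, 0.0, 319.7], [0.0, 398.2, 199.2], [0.0, 0.0, 1.0]] [[0.02, -1.0, 0.016], [-0.987, -0.022, -0.16], [0.16, -0.013, -0.987]] [-85.2, 534.9, 1060.1]
wrist [[277.6, 0.0, 316.0], [0.0, 277.6, 194.4], [0.0, 0.0, 1.0]] [[0.23, 0.973, -0.001], [0.935, -0.22, 0.279], [0.272, -0.066, -0.96]] [-651.0, -32.2, 392.9]
```

View pics/a_side.png

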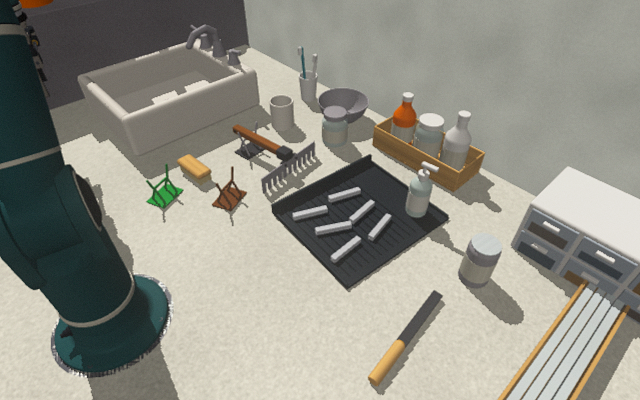

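View pics/a_top.png

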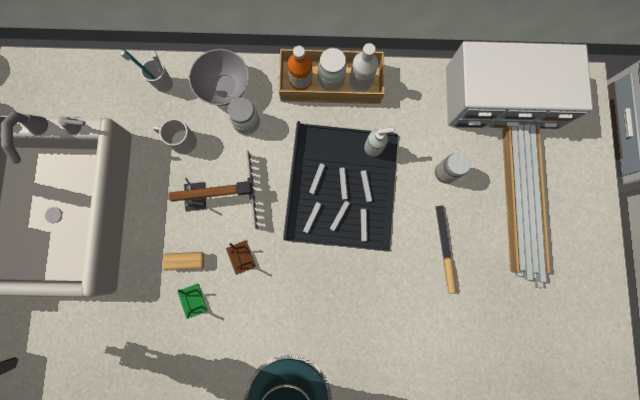

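View pics/a_wrist.png

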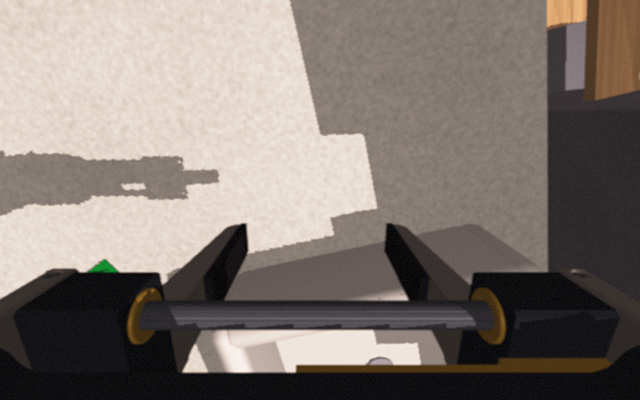

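The top view shows the rake at about (215,190), its handle across the black rest at (195,195). The brown (240,257) and green (193,301) look-alike rests are empty. The tray is at (340,187) with its high edge on the left (+y), and the soap stands at (376,142). I'll localise them with the networks next.

```bash
cat > h.py <<'E'
from cell import robot, grip, kin, viewer
import cv2,numpy as np
from scipy.spatial.transform import Rotation as Rn
def toW(c,p):
    i=viewer.camera_info(c);return np.array(i['R']).T@(np.array(p)-i['t'])
def proj(c,P):
    i=viewer.camera_info(c);q=np.array(i['camera_matrix'])@(np.array(i['R'])@np.array(P)+i['t']);return q[:2]/q[2]
def plane(c,uv,z):
    i=viewer.camera_info(c);R=np.array(i['R']);C=-R.T@i['t'];d=R.T@np.linalg.inv(i['camera_matrix'])@np.array([uv[0],uv[1],1.]);return C+d*(z-C[2])/d[2]
E
python3 - <<'E'
from h import *
for c in ['top','side']:
    im=viewer.read_camera(c)
    cv2.imwrite(f'pics/b_{c}.png',cv2.resize(im[100:280,150:430] if c=='top' else im[110:290,200:480],None,fx=2.8,fy=2.8,interpolation=cv2.INTER_CUBIC)[:,:,::-1])
    for n in ['tray','tray_edge','rest','rake','rake_grip','soap','tube0']:
        for d in viewer.pinpoint(n,c)[:8]:
            W=toW(c,d['at']);print(c,n,round(d['confidence'],2),W.round(),proj(c,W).round())
E
```

```text
top tray_edge 0.97 [554.   3.   6.] [293. 195.]
top tray_edge 0.56 [556. 183.  61.] [226. 189.]
top tray_edge 0.39 [544. 283.   4.] [195. 196.]
top tray_edge 0.32 [ 586. -140.   10.] [343. 185.]
top rest 0.77 [541. 286.   4.] [194. 197.]
top rest 0.77 [258. 269.  -2.] [193. 299.]
top rest 0.61 [377. 144.  -1.] [241. 256.]
top rake 0.65 [559. 117.  -1.] [253. 193.]
top rake 0.29 [774. 147.   1.] [247. 121.]
top rake_grip 0.97 [553. 185.  61.] [225. 190.]
top rake_grip 0.53 [491. -56.  17.] [313. 217.]
top soap 0.57 [ 697. -224.    8.] [372. 148.]
top tube0 0.73 [604. -65.  18.] [317. 177.]
top tube0 0.62 [ 585. -141.   11.] [343. 185.]
top tube0 0.58 [ 471. -192.   16.] [361. 225.]
top tube0 0.55 [489. -52.  16.] [311. 217.]
top tube0 0.48 [ 497. -135.   19.] [341. 215.]
top tube0 0.43 [ 581. -205.   18.] [366. 186.]
side tray 0.93 [ 542. -135.    1.] [347. 223.]
side tray_edge 0.67 [551.   4.   5.] [312. 193.]
side rest 0.76 [546. 284.  -5.] [250. 151.]
side rest 0.63 [253. 272.   3.] [164. 195.]
side rest 0.58 [380. 143.  -0.] [231. 198.]
side rest 0.34 [490. -53.  16.] [310. 212.]
side rake 0.59 [562. 117.   0.] [289. 173.]
side rake_grip 0.86 [554. 183.  62.] [271. 147.]
side soap 0.96 [ 698. -230.    7.] [415. 211.]
side tube0 0.78 [ 583. -204.   12.] [378. 227.]
side tube0 0.74 [488. -56.  12.] [310. 214.]
side tube0 0.73 [ 496. -131.   12.] [332. 228.]
side tube0 0.67 [ 588. -142.   13.] [361. 212.]
side tube0 0.59 [600. -67.  12.] [344. 196.]
side tube0 0.52 [ 472. -204.   17.] [347. 249.]
```

View pics/b_top.png

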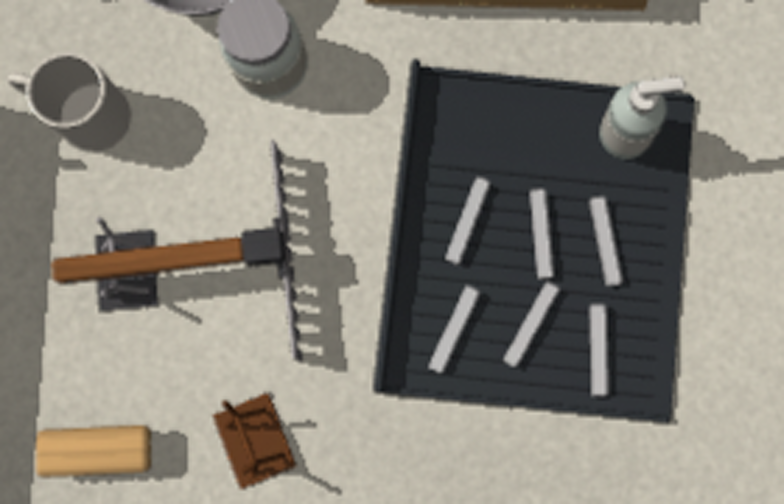

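View pics/b_side.png

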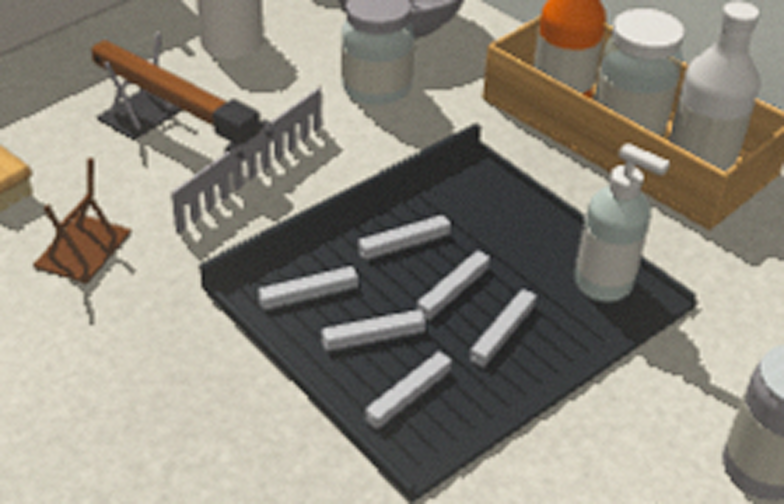

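```bash
python3 - <<'E'
from h import *
def o(u,v): return (150+(u+.5)/2.8-.5,100+(v+.5)/2.8-.5)
A=plane('top',o(418,66),33);B=plane('top',o(387,391),33);d=A-B;print('edge',A.round(),B.round(),np.arctan2(d[1],d[0]))
A=plane('top',o(693,98),10);B=plane('top',o(672,421),10);d=A-B;print('open edge',A.round(),B.round(),np.arctan2(d[1],d[0]))
A=plane('top',o(275,145),52);B=plane('top',o(297,358),52);d=A-B;print('rakehead',A.round(),B.round(),np.arctan2(d[1],d[0]), np.linalg.norm(d))
A=plane('top',o(243,250),73);B=plane('top',o(56,270),73);d=B-A;print('handle',A.round(),B.round(),np.arctan2(-d[0],d[1]),np.linalg.norm(d))
# handle, mask based
for c in ['top']:
    im=viewer.read_camera(c)
    for d in viewer.silhouettes('rake',c)[:1]:
        m=d['mask'].astype(np.uint8)
    hsv=cv2.cvtColor(im,cv2.COLOR_RGB2HSV)
    w=(m>0)&(hsv[...,1]>110)
    v,u=np.nonzero(w); v0=u<240
    P=np.array([plane(c,(a,b),73) for a,b in zip(u,v)])[:,:2]
    mu=P.mean(0);_,_,V=np.linalg.svd(P-mu);q=V[0]*np.sign(V[0][1]);print('handle svd',len(u),mu,np.arctan2(-q[0],q[1]), P[:,1].min(),P[:,1].max())
    T=[]
    for d in viewer.silhouettes('tube0',c):
        v,u=np.nonzero(d['mask']);P=np.array([plane(c,(a,b),20) for a,b in zip(u,v)])[:,:2]
        mu=P.mean(0);_,_,V=np.linalg.svd(P-mu);q=V[0]*np.sign(V[0][0]);print('tube',round(d['confidence'],2),len(u),mu.round(),np.arctan2(q[1],q[0]).round(2))
    for n in ['jar','mug','can','file','brush']:
        for d in viewer.pinpoint(n,c)[:2]: print(n,round(d['confidence'],2),toW(c,d['at']).round())
s=robot.observe();print(s['t'])
E
```

```text
edge [759. -10.  33.] [425.  11.  33.] -0.06283540422335794
open edge [ 740. -298.   10.] [ 402. -274.   10.] -0.07372113072345017
rakehead [666. 130.  52.] [454.  98.  52.] 0.14758637510991948 214.77427381185802
handle [555. 152.  73.] [531. 329.  73.] 0.13194035463707504 179.14398039099754
handle svd 564 [543.22723095 243.13788666] 0.14367505580495382 152.65682621307195 331.92413984667076
tube 0.7 195 [ 496. -130.] -0.47
tube 0.68 181 [ 471. -197.] 0.04
tube 0.57 164 [485. -51.] -0.41
tube 0.56 156 [ 585. -203.] 0.2
tube 0.55 136 [599. -63.] -0.33
tube 0.46 164 [ 586. -138.] 0.11
jar 0.95 [770. 146.   0.]
mug 0.65 [704. 329.  -4.]
mug 0.64 [ 496. -134.   17.]
can 0.57 [ 632. -440.   -0.]
file 0.75 [ 413. -428.   -3.]
brush 0.77 [363. 301.   0.]
brush 0.37 [770. 145.  -3.]
1.35
```

```bash
cat >> h.py <<'E'
TY=-0.068; TE=np.array([552.,4.]); 
def ax(y): return np.array([np.cos(y),np.sin(y)]),np.array([-np.sin(y),np.cos(y)])
def ori(yaw,s=1):
    X=np.array([0,0,-1.]);Y=s*np.array([np.cos(yaw),np.sin(yaw),0]);return Rn.from_matrix(np.c_[X,Y,np.cross(X,Y)]).as_rotvec()
TO=TE-140*ax(TY)[1]
RG=np.array([552.3,182.]); RY=0.145
def toTray(P):
    d=np.array(P)[:2]-TO;x,y=ax(TY);return np.array([d@x,d@y])
def grip_at(xt,yt):  # tray-frame rake origin -> world xy of grip
    x,y=ax(TY);return TO+xt*x+(yt+65)*y
def st():
    s=robot.observe();print('t',round(s['t'],2),'tcp',s['tcp_pos'].round(1) if hasattr(s['tcp_pos'],'round') else s['tcp_pos'],'F',np.round(s['contact_force'],1),'M',np.round(s['wrist_torque'],1),'w',round(s['grip_width'],3));return s
E
python3 - <<'E'
from h import *
st()
for s in (1,-1):
    print(s,Rn.from_rotvec(robot.observe()['tcp_rot']).as_matrix().round(2)[:,1])
    for p,y in (([*RG,43],RY),([*RG,150],RY),([*grip_at(-3,-125),54],TY),([*grip_at(-3,-125),115],TY),([*grip_at(-3,95),54],TY)):
        q=kin.ik(p,ori(y,s));print(np.round(p),None if q is None else np.round(q,2))
E
```

```text
t 1.35 tcp [149.4 632.6 214.6] F [ 0.1 -0.4  0.7] M [0.  0.1 0. ] w 1.001
1 [0.23 0.97 0.  ]
[552. 182.  43.] [-0.72  0.61  0.45  1.91 -0.4   0.71  0.11]
[552. 182. 150.] [-0.77  0.46  0.51  1.86 -0.28  0.9   0.02]
[ 535. -195.   54.] [-0.38  0.74  0.92  1.95 -0.78  0.85  0.9 ]
[ 535. -195.  115.] [-0.38  0.61  0.91  1.93 -0.61  0.91  0.77]
[550.  24.  54.] [-0.52  0.57  0.53  1.99 -0.44  0.7   0.22]
-1 [0.23 0.97 0.  ]
[552. 182.  43.] [-0.21  0.6  -0.22  1.87  0.19  0.69  2.75]
[552. 182. 150.] [-0.28  0.43 -0.12  1.82  0.07  0.89  2.85]
[ 535. -195.   54.] [-0.57  1.07  1.33  1.96 -1.16  1.19 -1.96]
[ 535. -195.  115.] [-0.59  0.91  1.34  1.94 -0.99  1.17 -2.06]
[550.  24.  54.] [ 0.78  1.08 -1.34  1.9   1.15  1.21  2.09]
```

```bash
python3 - <<'E'
from h import *
grip(0.6)
robot.movep([*RG,150],ori(RY));st()
im=viewer.read_camera('wrist');cv2.imwrite('pics/c_wrist.png',im[:,:,::-1])
for n in ['rake_grip','rake','rest']:
    for d in viewer.pinpoint(n,'wrist')[:3]:
        W=toW('wrist',d['at']);print(n,round(d['confidence'],2),W.round(1))
E
```

```text
t 4.22 tcp [551.9 183.7 150. ] F [-1.1  0.8 -0.5] M [-0.  0. -0.] w 0.601
rake_grip 0.9 [557.2 182.8  61.4]
rake 0.79 [563.6 120.8  -1.4]
rake 0.5 [548.6 279.4   2.4]
rest 0.91 [253.7 271.4   0.9]
rest 0.82 [371.7 141.8   1.2]
rest 0.8 [546.5 278.8  -0.8]
```

View pics/c_wrist.png

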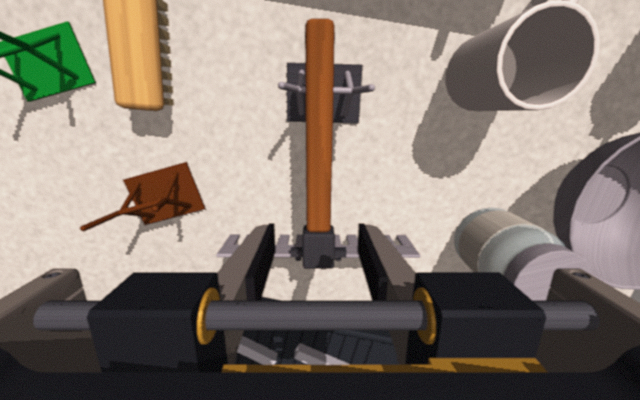

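The wrist view has the handle (column 319) centred between the fingers and lying over the grey rest at (323,92). The brown rest (165,192) and green rest (50,60) are empty, so this is the right one. Gripping now.

```bash
python3 - <<'E'
from h import *
p=[553.5,182.5]
robot.servo_line([*p,43],feed=120);st()
grip(0.0,40);s=st()
np.save('grasp.npy',np.array(s['tcp_pos']))
robot.servo_line([*p,118],feed=80);robot.hold(0.3);st()
for c in ['side','top']:
    im=viewer.read_camera(c);cv2.imwrite(f'pics/d_{c}.png',cv2.resize(im[60:310,150:500],None,fx=2,fy=2)[:,:,::-1])
    for n in ['rake','rake_grip']:
        for d in viewer.pinpoint(n,c)[:1]: print(c,n,round(d['confidence'],2),toW(c,d['at']).round(1))
E
```

```text
t 5.46 tcp [554.1 182.6  43.7] F [-0.6  0.2 -0.1] M [-0.1  0.  -0. ] w 0.602
t 6.03 tcp [553.7 182.6  43.3] F [0.1 0.4 2.4] M [-0.1  0.1  0.1] w 0.261
t 7.42 tcp [553.4 182.4 117.7] F [-0.5 -0.2 -2.2] M [0.  0.1 0. ] w 0.258
side rake 0.83 [559.9 116.8  79.3]
side rake_grip 0.91 [552.9 180.  137.2]
top rake 0.62 [561.8 118.4  76.2]
top rake_grip 0.89 [552.  184.  134.7]
```

View pics/d_side.png

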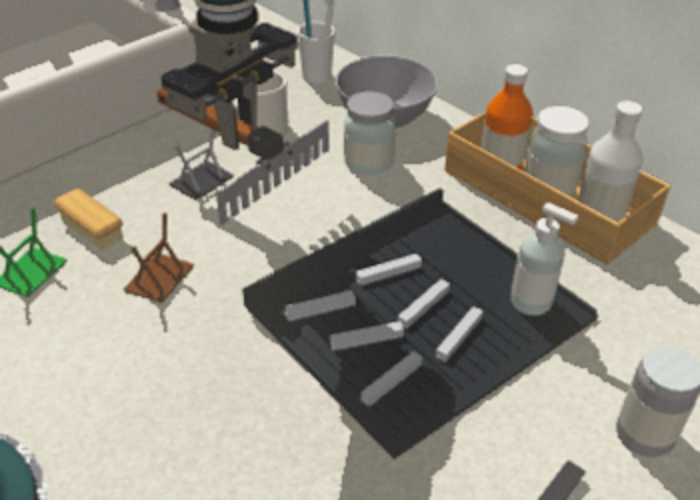

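```bash
python3 - <<'E'
from h import *
g=grip_at(-3,-125)
robot.servo_line([*g,118],feed=160,rotation=ori(TY));st()
robot.servo_line([*g,70],feed=120);robot.hold(.2);st()
for c in ['side','top']:
    im=viewer.read_camera(c);cv2.imwrite(f'pics/e_{c}.png',cv2.resize(im[90:290,230:480],None,fx=3,fy=3)[:,:,::-1])
    for n in ['rake','rake_grip']:
        for d in viewer.pinpoint(n,c)[:1]:
            W=toW(c,d['at']); print(c,n,round(d['confidence'],2),W.round(1),toTray(W).round(1))
E
```

```text
t 10.24 tcp [ 535.6 -194.6  117.9] F [-0.7 -0.7 -2.9] M [0.1 0.1 0. ] w 0.258
t 10.99 tcp [ 536.1 -195.5   70.8] F [ 0.7 -0.3 -3.4] M [ 0.   0.1 -0. ] w 0.253
side rake 0.59 [ 530.7 -263.2   33.2] [  -3.1 -128. ]
side rake_grip 0.59 [ 534.5 -196.8   89. ] [ -3.8 -61.5]
top rake 0.88 [ 529.3 -260.4   28.1] [  -4.7 -125.4]
```

View pics/e_side.png

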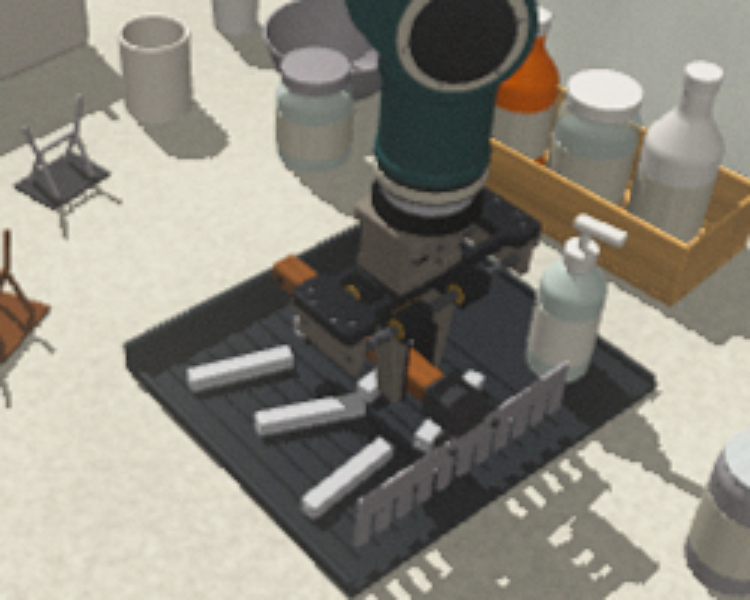

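View pics/e_top.png

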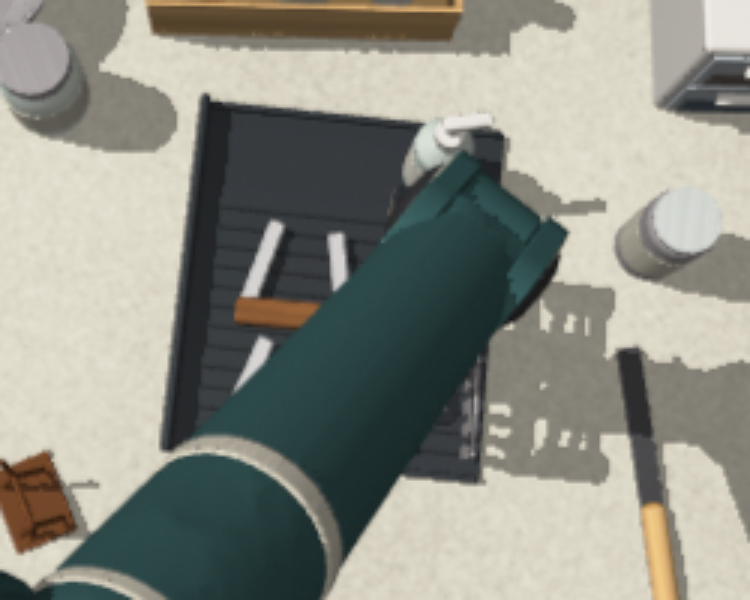

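The head sits at the tray's open side, clear of the soap at (565,310) in the side crop and clear of the tubes. I'll lower it and comb.

```bash
python3 - <<'E'
from h import *
robot.servo_line([*grip_at(-3,-125),54],feed=60);st()
robot.servo_line([*grip_at(-3,40),54],feed=55);st()
robot.servo_line([*grip_at(-3,80),54],feed=40);s=st()
for y in range(83,97,2):
    robot.servo_line([*grip_at(-3,y),54],feed=25);s=st()
    f=np.array(s['contact_force'])
    if abs(f[1])>12: break
print('y',y)
for c in ['side','top']:
    im=viewer.read_camera(c);cv2.imwrite(f'pics/f_{c}.png',cv2.resize(im[90:290,230:480],None,fx=3,fy=3)[:,:,::-1])
E
```

```text
t 11.71 tcp [ 535.  -195.3   53.3] F [-0.4  0.6 -1.9] M [ 0.   0.1 -0. ] w 0.261
t 14.86 tcp [546.7 -30.8  54. ] F [-0.1 -0.5 -2.4] M [-0.1  0.1 -0. ] w 0.255
t 16.01 tcp [549.3   9.2  54. ] F [-0.2 -0.5 -3. ] M [0.1 0.1 0. ] w 0.255
t 16.27 tcp [549.6  12.3  54. ] F [ 0.3  0.2 -3. ] M [0.  0.1 0. ] w 0.26
t 16.52 tcp [549.7  14.4  54. ] F [ 0.8 -0.3 -3. ] M [-0.  0.  0.] w 0.256
t 16.77 tcp [549.8  16.4  54. ] F [-0.2  0.2 -1.9] M [ 0.   0.1 -0. ] w 0.258
t 17.02 tcp [550.   18.5  54. ] F [-0.5 -0.1 -2.2] M [0.  0.1 0.1] w 0.255
t 17.27 tcp [550.1  20.4  54. ] F [ 0.4  0.3 -2.2] M [-0.   0.1 -0. ] w 0.257
t 17.52 tcp [550.2  22.4  54. ] F [-0.   0.2 -2.6] M [-0.   0.1 -0. ] w 0.257
t 17.77 tcp [550.4  24.4  54. ] F [-0.4 -0.3 -2.2] M [ 0.  0. -0.] w 0.26
y 95
```

View pics/f_side.png

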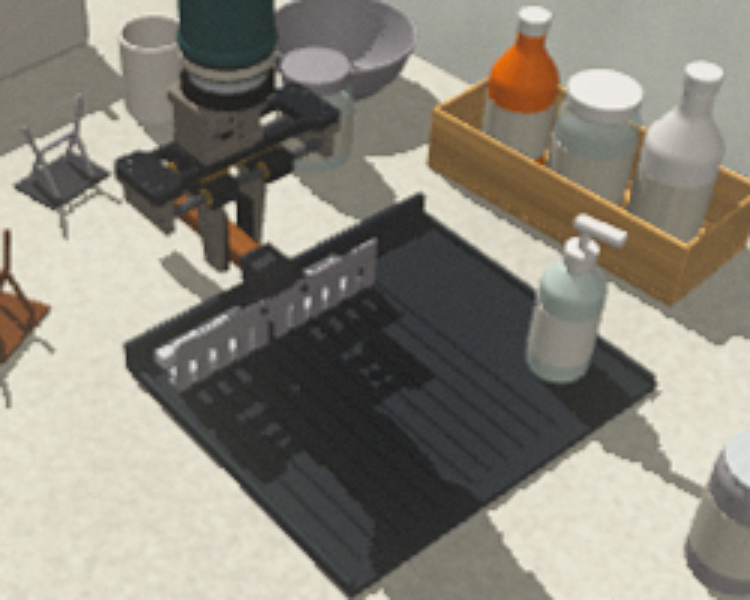

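View pics/f_top.png

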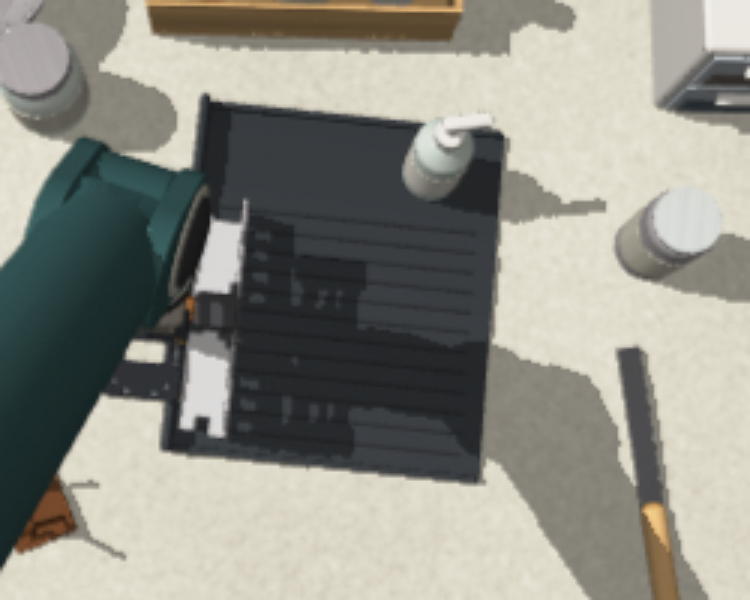

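All six lie packed in rows between the comb and the high edge (white blocks at (218,260) and (206,390)). I'll press lightly, back off, lift and check.

```bash
python3 - <<'E'
from h import *
for y in (96,97,98,99):
    robot.servo_line([*grip_at(-3,y),54],feed=15);s=st()
    if abs(s['contact_force'][1])>8: break
robot.servo_line([*grip_at(-3,y-10),54],feed=40)
robot.servo_line([*grip_at(-3,y-10),118],feed=100);st()
robot.servo_line([553.5,182.5,118],feed=150,rotation=ori(RY));st()
for c in ['side','top']:
    im=viewer.read_camera(c);cv2.imwrite(f'pics/g_{c}.png',cv2.resize(im[90:290,200:450],None,fx=3,fy=3)[:,:,::-1])
    for d in viewer.silhouettes('tube0',c):
        v,u=np.nonzero(d['mask']);P=np.array([plane(c,(a,b),20) for a,b in zip(u,v)])[:,:2]
        mu=P.mean(0);_,_,V=np.linalg.svd(P-mu);q=V[0]*np.sign(V[0][0]);print(c,'tube',round(d['confidence'],2),len(u),toTray(mu).round(),np.arctan2(q[1],q[0]).round(2)-TY)
    for n in ['rake','rake_grip']:
        for d in viewer.pinpoint(n,c)[:1]: print(c,n,round(d['confidence'],2),toW(c,d['at']).round(1))
E
```

```text
t 18.12 tcp [550.4  25.2  54. ] F [ 0.4 -0.2 -2.3] M [-0.1  0.1 -0. ] w 0.258
t 18.38 tcp [550.5  26.2  54. ] F [-0.2 -0.2 -2.4] M [-0.1  0.1  0. ] w 0.257
t 18.62 tcp [550.4  26.8  53.9] F [ 0.2 -1.5 -1.9] M [-0.4  0.2 -0.2] w 0.257
t 18.88 tcp [550.5  27.4  53.9] F [-0.2 -4.9 -2.6] M [-0.9  0.2 -0.3] w 0.257
t 20.07 tcp [549.5  18.4 117.7] F [-0.2 -0.4 -3.6] M [ 0.   0.1 -0. ] w 0.257
t 21.31 tcp [553.7 181.  118. ] F [ 0.1 -0.8 -2.8] M [ 0.   0.1 -0.1] w 0.26
side tube 0.79 223 [ 46. 101.] 0.008000000000000007
side tube 0.66 136 [-69. 134.] 0.078
side tube 0.59 191 [-45. 121.] -0.041999999999999996
side tube 0.53 274 [-69. 101.] 0.008000000000000007
side rake 0.64 [561.5 115.2  74. ]
side rake_grip 0.69 [552.7 182.  135.9]
top tube 0.75 156 [-63. 135.] 0.008000000000000007
top tube 0.69 204 [-49. 121.] -0.021999999999999992Traceback (most recent call last):
  File "<stdin>", line 11, in <module>
  File "h.py", line 9, in plane
    i=viewer.camera_info(c);R=np.array(i['R']);C=-R.T@i['t'];d=R.T@np.linalg.inv(i['camera_matrix'])@np.array([uv[0],uv[1],1.]);return C+d*(z-C[2])/d[2]
ValueError: time passes only in moves, steps and waits
```

View pics/g_side.png

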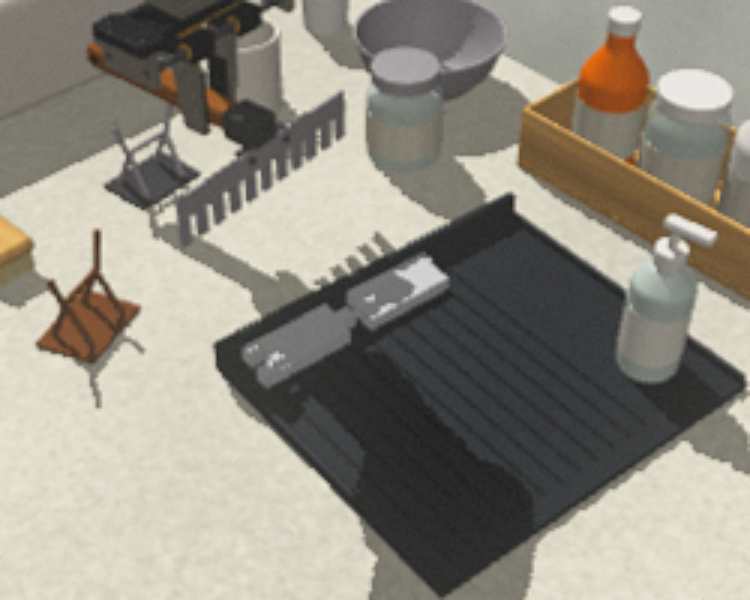

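View pics/g_top.png

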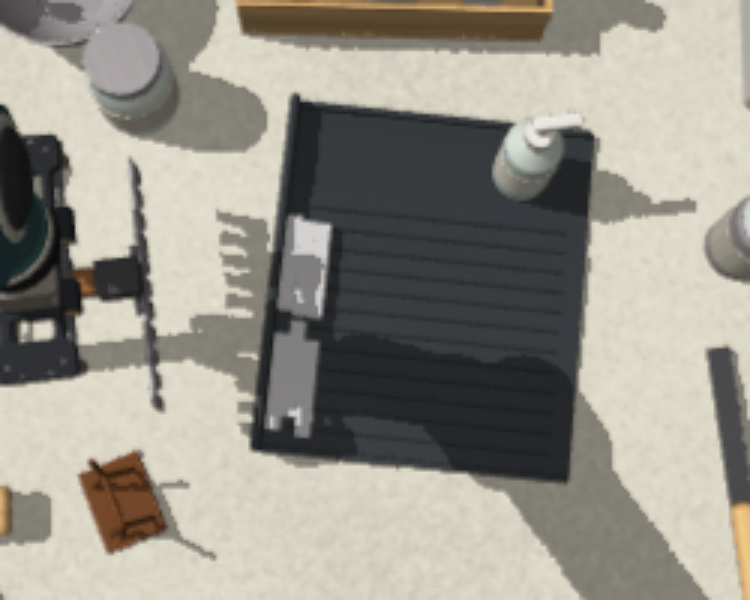

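Both stacks lie flush and parallel to the high edge, (305,268) and (293,385) in the top crop, with three tubes each. Now the rake goes back.

```bash
python3 - <<'E'
from h import *
g=np.load('grasp.npy');print(g)
robot.servo_line([g[0],g[1],60],feed=100)
robot.servo_line([g[0],g[1],44],feed=25);s=st()
z=44
while s['contact_force'][2]<2 and z>42.2:
    z-=.5;robot.servo_line([g[0],g[1],z],feed=10);s=st()
grip(0.45);robot.hold(.2);st()
robot.servo_line([g[0],g[1],160],feed=100);s=st()
robot.movep([350,450,300],ori(RY));robot.hold(.2);st()
for c in ['side','top']:
    im=viewer.read_camera(c);cv2.imwrite(f'pics/h_{c}.png',cv2.resize(im[90:290,150:410],None,fx=3,fy=3)[:,:,::-1])
    for n in ['rake','rake_grip','soap']:
        for d in viewer.pinpoint(n,c)[:1]: print(c,n,round(d['confidence'],2),toW(c,d['at']).round(1))
    for d in viewer.pinpoint('tube0',c): print('tube',round(d['confidence'],2),toTray(toW(c,d['at'])).round(), toW(c,d['at'])[2].round())
E
```

```text
[553.7164311  182.61882754  43.25499391]
t 23.13 tcp [553.8 182.6  44. ] F [-0.   0.3 -2.4] M [0.1 0.1 0. ] w 0.259
t 23.38 tcp [553.8 182.6  43.6] F [ 1.   0.5 -2.7] M [ 0.   0.1 -0. ] w 0.258
t 23.63 tcp [553.9 182.7  43.3] F [-1.3 -0.6  0.2] M [-0.   0.3  0. ] w 0.254
t 23.88 tcp [553.8 182.8  43.2] F [-2.9 -0.8  5.5] M [-0.2  0.6  0. ] w 0.261
t 24.53 tcp [553.7 182.6  42.5] F [-0.5 -0.4 -0.1] M [-0.1 -0.   0. ] w 0.45
t 25.86 tcp [553.3 182.5 159.3] F [ 0.5 -0.2  0.1] M [-0.1  0.  -0. ] w 0.448
t 27.43 tcp [351.  449.  299.7] F [-0.5 -0.3 -1.4] M [-0.   0.  -0.1] w 0.453
side rake_grip 0.91 [550.8 182.8  62. ]
side soap 0.89 [ 698.3 -224.8    6.4]
tube 0.73 [-53. 118.] 12.0
tube 0.67 [-65. 105.] 15.0
tube 0.61 [-67. 134.] 17.0
tube 0.6 [-26. 416.] -5.0
tube 0.54 [ 51. 133.] 14.0
tube 0.45 [ 49. 118.] 13.0
top rake 0.72 [559.8 117.7  -0.7]
top rake_grip 0.94 [554.4 180.7  59. ]
top soap 0.86 [ 696.  -224.4    6.9]
tube 0.72 [-63. 132.] 20.0
tube 0.69 [-68. 107.] 16.0
tube 0.59 [ 53. 135.] 16.0
tube 0.59 [161. -77.] 6.0
tube 0.55 [ 44. 108.] 18.0
tube 0.51 [-47. 119.] 17.0
tube 0.46 [ 44. 119.] 13.0
```

View pics/h_side.png

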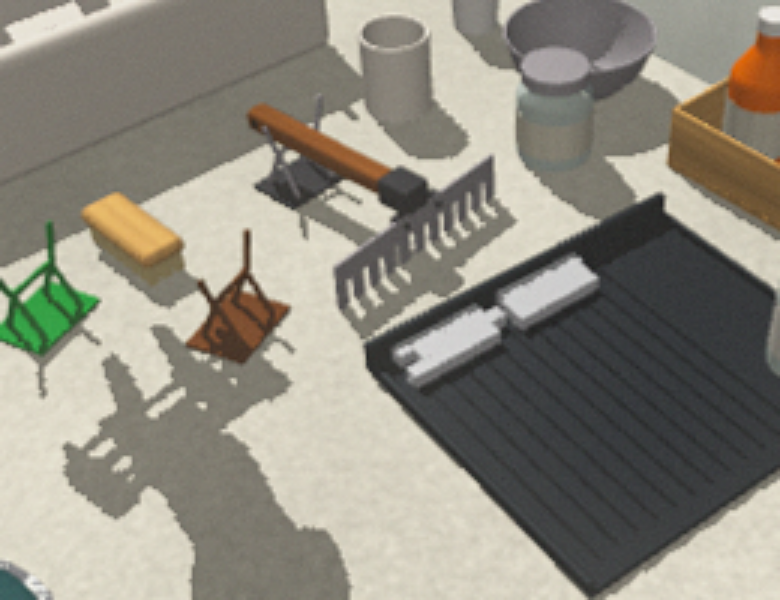

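View pics/h_top.png

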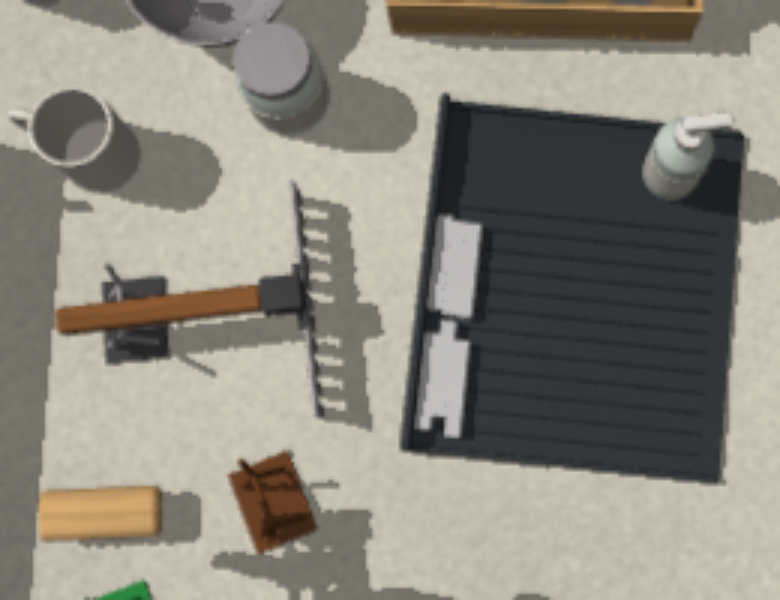

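The tubes form two flush stacks of three, at (460,268) and (443,385) in the top crop. The rake stands on its tines with the handle across the grey rest at (135,310), and the bystanders in these crops look unmoved. I'm handing it in.

```bash
python3 - <<'E'
from h import *
robot.job_done()
E
```

```text
the job is handed in; nothing more can be done
```

I took the rake off the grey rest and combed all six tubes against the high edge in one slow stroke. Then I put the rake back in its measured starting spot and handed the job in at about 27.5 s of the 53 s allowed.

**Tubes:** The last pictures show two flush stacks of three, lying flat. The networks put the centres at tray y of about 105 to 135 mm, where 80 to 140 is required. The individual tube angles I got before putting the rake back were within 0.08 rad of the edge, and the stacks look straight. I pressed the rows with about 5 N, and no gripper contact with a tube showed.

**Rake:** It stands on its tine tips with the handle level across the rest. The tips read about -1 mm in height, the grip point 59 to 62 mm, and the head is about 165 mm from the rest.

**Bystanders:** The soap came out within about 5 mm of its first reading, which is measurement noise. I saw no change in the jar, mug and brush in the last pictures. The can and file were outside those last crops, so I did not recheck them at the end; the rake and gripper stayed well away from them.

**Checks that failed or disagreed:**
- The tube-angle script stopped partway through the top view, so only some of the tube angles were measured.
- In the final check the side camera found only five of the six tubes, while the top camera found all six.
- Each camera also gave one false tube report, far from the stacks. The top camera's matches the soap bottle.
- The side camera missed the rake's origin in the last picture, but it did find the grip point.

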